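# Bring the spun tube round in the centrifuge and rack it

## Task

The white centrifuge has stopped with its lid open. Turn its rotor by hand until the one tube with the tall cap is at the back of the bowl, leaning straight out toward the front of the machine, then draw that tube out along its slant and stand it fully down in either free place of the white rack, lowering it all the way before you let go. Do not tip it over, leave the two short-capped tubes seated in the rotor, and do not disturb the tubes already in the rack or knock the timer or the beaker that stand beside the centrifuge.

Things in the scene. Friction and masses are not known exactly. Their poses are not given: they have to be found in the camera images.
- centrifuge: White bench centrifuge, fixed, 344 mm front to back, 326 mm wide, top deck 150 mm above the bench; origin on the bench under the rotor axis, x to the machine's back (front panel at x -178, back at x +166), y to its left, z up. Its lid stands open, upright, above the back wall, to 500 mm. In the deck is an open round bowl, inner radius 139 mm, floor at 35 mm, in which the six-place rotor turns.
- rotor_knob (a point): Centre of the round black knob on the rotor's axis, 133 mm above the bench. Knob 32 mm across (35 over its ribs), from 118 to 146 mm; below it a 24 mm neck down to 90 mm, then a plate at 70 mm. The point turns with the rotor: its x axis points from the axis to the tall tube's pocket. Knob and rotor turn as one, either way, against 0.05 N m of friction and stay where left. No cap comes within 53 mm of the axis.
- tall_pocket (a point): Middle of the mouth of the tall tube's pocket, on the rotor and turning with it: 92 mm from the rotor axis, 100 mm above the bench. The six pockets are 60 degrees apart, 31 mm wide, 42 mm deep, slanting 30 degrees from vertical: a tube leans inward over the axis, its foot outward. Three pockets hold tubes: this one and those at +120 and -120 degrees from it (short caps); the others are empty.
- bowl_back (a point): Fixed point at the back of the bowl, 92 mm behind the rotor axis and 100 mm above the bench: where the mouth of the tall tube's pocket comes when that tube is straight at the back, leaning toward the front of the machine.
- tall_tube_centre (a point): Centre (half-way up) of the wanted tube: round, flat-bottomed, off-white, 92 mm long, about 35 g; body 28 mm across, then a white ribbed straight cap 30 mm across and 28 mm tall. z along the tube to the cap; foot 46 mm below this point, cap top 46 mm above. Seated it is 90 mm from the axis, 104 mm up, 50 mm of it out of the pocket. It starts in the front half of the bowl, leaning backward.
- plain_tube_a_centre (a point): Centre of a short-capped tube in the rotor: 80 mm long, same 28 mm body, white cap 32 mm across and only 13 mm tall; 38 mm of it stands out of the pocket.
- plain_tube_b_centre (a point): Centre of the other short-capped tube in the rotor, like the first.
- rack: White four-place tube rack, fixed: 178 mm long (its x axis), 56 mm wide, 46 mm high; origin under its centre. Base plate 6 mm thick, top plate from 40 to 46 mm with four square holes 36 mm wide in a row, 42 mm apart; the two at +x are taken, the two at -x free.
- rack_place_near (a point): Free place of the rack, at its -x end: centre of the hole, on the base plate's top (6 mm above the bench), where the foot of a tube comes to stand. Its tube centre then is 52 mm above the bench.
- rack_place_second (a point): The other free place of the rack, 42 mm from the first, next to the taken ones: same height.
- rack_tube_a_centre (a point): Centre of a short-capped tube, 80 mm long, standing in the rack's third place, its top 86 mm above the bench.
- rack_tube_b_centre (a point): Centre of the short-capped tube in the rack's fourth place (+x end), same size.
- timer: Bystander: white countdown timer, 34 x 62 x 40 mm, on the bench left of the centrifuge's front; origin under its centre.
- small_beaker: Bystander: small glass beaker, 46 mm across, 59 mm high, on the bench left of the centrifuge, behind the timer; origin under its centre.
Mind the look-alikes: they are no part of the job. Leave any brown or pink look-alike of the part that bears tall_tube_centre alone.

How it is judged:
On the way, in this order (a step that is already met when the one before it is completed fails the run):
1. the tall-capped tube, still seated in its pocket, has been turned to the back of the bowl (within about 17 degrees) and the rotor is at rest (x of tall_tube_centre in the frame of centrifuge above 0.07 m and y of tall_tube_centre in the frame of centrifuge between -0.0265 and 0.0265 m and z of tall_tube_centre in the frame of centrifuge below 0.112 m and linear speed of tall_tube below 0.01 m/s), for 0.2 s.
2. the tube has been drawn right out of the rotor (z of tall_tube_centre in the frame of centrifuge above 0.165 m), for 0.1 s.
3. the tube is down on the base of a free place of the rack (within 8 mm) while still held ((horizontal distance between tall_tube_centre and rack_place_near below 0.009 m or horizontal distance between tall_tube_centre and rack_place_second below 0.009 m) and z of tall_tube_centre in the frame of rack below 0.06 m and angle between tall_tube_centre's own z axis and vertical below 0.2 rad and contact force between the fingers and tall_tube above 0.3 N), for 0.05 s.
At the end, for the whole second after the job is handed in: the tall-capped tube stands upright (within 6 degrees) on the base plate in either free place of the rack (foot within 4 mm of it, centre within 9 mm of the middle of the hole), at rest; both short-capped tubes are still seated in the rotor ((horizontal distance between tall_tube_centre and rack_place_near below 0.009 m or horizontal distance between tall_tube_centre and rack_place_second below 0.009 m) and z of tall_tube_centre in the frame of rack below 0.056 m and angle between tall_tube_centre's own z axis and vertical below 0.1 rad and linear speed of tall_tube below 0.02 m/s and distance between each of plain_tube_a_centre, plain_tube_b_centre and rotor_knob below 0.112 m and z of each of plain_tube_a_centre, plain_tube_b_centre in the frame of centrifuge below 0.108 m); the robot touches nothing.
It fails at once if a short-capped tube is pulled up out of its seat in the rotor (by more than 15 mm) (z of any of plain_tube_a_centre, plain_tube_b_centre in the frame of centrifuge above 0.115 m).
It fails at once if the tall-capped tube is tipped over (more than 60 degrees from upright) (angle between tall_tube_centre's own z axis and vertical above 1.05 rad).
It fails at once if a tube already in the rack is shifted by more than 20 mm (distance of any of rack_tube_a_centre, rack_tube_b_centre from where it was at the start of the episode above 0.02 m).
It fails at once if the timer or the beaker is shifted by more than 30 mm (distance of any of timer, small_beaker from where it was at the start of the episode above 0.03 m).
It also fails if it takes over 72 s, if anything falls off the work surface, if the arm or the gripper's body presses on something with over 40 N, if the wrist force passes 120 N, or if a joint passes its speed limit or range.

## Robot

A 7-joint arm with a two-finger parallel gripper is mounted at the origin on a cart in front of the work surface, level with it; the furniture and walls round the work are solid. World frame = base frame: x ahead of the robot, y to its left, z up, the work surface at z = 0. Lengths are in m, angles in rad, forces in N, time in s.
With the tool pointing down it reaches from about 0.35 to 0.9 m from the base axis. Payload 8.1 kg.
Tool frame: the origin (TCP) lies at the very end of the fingers, on their centre line; the grasp point (between the pads) lies 19 mm behind it; z points along the fingers, y is the line along which they close (so a half turn about z gives the same grasp; the last joint's range is limited). The gripper opens to 92 mm and grips with 3 to 60 N. Pads are 19 mm wide; open, the fingers measure 130 mm over their backs; the gripper's body (75 mm by 190 mm) begins 47 mm behind the grasp point.
Start: joints at [-1.406, 0.434, 0.025, 1.573, -0.012, 1.134, -0.075], TCP at [0.165, 0.603, 0.227] pointing down, gripper open.
Joint ranges: [-2.62, 2.62], [-0.44, 2.09], [-1.27, 1.32], [0.08, 2.57], [-1.32, 4.46], [0.12, 2], [-2.74, 2.74]. Speed limits (rad/s): [2.22, 2.22, 3.01, 3.01, 3.14, 3.14, 3.14].

## Interface

Orientations are given as a rotation vector (axis times angle).
In Python, from cell import arm gives the robot as it stands.
- The arm moves only by the tool drive_tool, never from a script. Its argument "targets" is a list of rows, each a list of 7 numbers: the turn, a rotation vector about the world's x, y, z in units of 5 degrees (1.0 is 5 degrees), then the shift along the world's x, y, z in units of 40 mm (1.0 is 40 mm), then the opening, from 0 (shut) to 1 (fully open). In form: [[wx, wy, wz, dx, dy, dz, fingers], ...]. A call has 1 to 5 rows; each row is the pose to reach, as a shift and turn from the pose commanded when the call began; what a row does not reach only later rows make up. A row lasts 1/10 s, in which the tool goes at most 50 mm and 8.59 degrees, less where a joint would pass 70% of its speed; a pose out of reach is approached as far as the arm can. A call with a gripper value outside its range is refused whole. The fingers move at their own pace and stop on an object; "force" is the grip in N (left out, the last holds). Time passes only in rows, so rows that repeat a pose let the fingers close. It gives the time, the measured TCP pose, the force, the opening and the grip force at its end, in the units of the state.
- arm.observe(): the state, without advancing time (a new reading comes with each control period).
- arm.get_image(name): name is "side" or "top"; returns a dict with "pixels" (420x560x3 uint8, red, green, blue), "intrinsics" (3x3 intrinsics, pixels), "rvec" (rotation vector, rad) and "tvec" (3), from world to camera coordinates, as OpenCV has them. Camera axes: x right, y down, z forward; pixel columns grow to the right and rows downward; lengths in m; the calibration is good to about 2 mm. A picture is of the moment at which its call begins. There is no depth.
- arm.sign_off(): hands the job in; it is judged then, once.
The state is a dict: "clock": time; "joints": joint angles; "dq": joint speeds; "joint_efforts": joint torques, N m; "position": TCP position; "ee_rot": TCP orientation; "force": force on the tool from outside, world axes, zero at the start; "ft_torque": the same for the moment, N m; "width": opening from 0.0 (shut) to 1.0 (fully open); "gripper_force": force on a finger pad.
Only numpy, scipy, OpenCV 4.12 (cv2) and the standard library are available. Lean on these libraries where they do the work, as an engineer would, in place of code of your own. Each camera call takes 0.05 s, during which the arm holds its last target. There are 200 camera calls.

## Working session

There is one attempt and no reset: what is moved stays moved. The work goes in short steps, Python scripts to look and compute and a tool call to move; the robot and the scene stay as the last step left them, time stands still between calls to the robot, and variables do not carry over. Pictures are saved under pics/ and viewed, at most 11 in all, crops included, and the job is handed in when it is done.

Besides the shell and the picture viewer there is one more tool, called after ">>>" by a JSON object that holds its "fn" and its "kwargs". drive_tool: Moves the arm, as the interface text tells. Its arguments: {"type":"object","properties":{"targets":{"type":"array"},"force":{"type":"number"}},"required":["targets"]}

```bash
mkdir -p pics; ls
cat > h.py <<'E'
import numpy as np, cv2
from cell import arm
def grab(name,save=None):
    d=arm.get_image(name); R=cv2.Rodrigues(np.array(d["rvec"],float))[0]; t=np.array(d["tvec"],float).ravel(); K=np.array(d["intrinsics"],float)
    if save: cv2.imwrite("pics/"+save,cv2.cvtColor(np.array(d["pixels"],np.uint8),cv2.COLOR_RGB2BGR))
    return dict(im=np.array(d["pixels"],np.uint8),R=R,t=t,K=K,c=-R.T@t)
def onz(d,u,v,z):
    r=d["R"].T@np.linalg.inv(d["K"])@np.array([u,v,1.]); return d["c"]+r*(z-d["c"][2])/r[2]
def proj(d,P):
    p=d["K"]@(d["R"]@np.array(P,float)+d["t"]); return p[:2]/p[2]
def tri(d1,p1,d2,p2):
    A=[];b=[]
    M=np.zeros((3,3));y=np.zeros(3)
    for d,p in((d1,p1),(d2,p2)):
        r=d["R"].T@np.linalg.inv(d["K"])@np.array([*p,1.]); r/=np.linalg.norm(r); Q=np.eye(3)-np.outer(r,r); M+=Q; y+=Q@d["c"]
    return np.linalg.solve(M,y)
E
python3 - <<'E'
from h import *
for n in("side","top"):
    d=grab(n,n+"0.png"); print(n,d["c"],d["R"][2],d["K"][0,0])
s=arm.observe(); print(s)
E
```

```text
pics
side [ 0.31263452 -0.95005608  0.77372995] [ 0.14031183  0.80824194 -0.57188947] 446.94847207034303
top [0.26281016 0.00399806 1.1008331 ] [ 0.18089139  0.0088098  -0.98346362] 380.6865453347767
{'clock': 0.1, 'joints': array([-1.40555674,  0.43514533,  0.02496627,  1.57400111, -0.01157306,
        1.13399748, -0.07509955]), 'dq': array([-0.00077455,  0.00048281,  0.00029068, -0.00295247, -0.00136364,
        0.00226048,  0.00129849]), 'joint_efforts': array([ 2.79670145e-03, -6.69126391e+01,  9.87731181e-01, -3.15143359e+01,
       -6.05645799e-02,  3.74694157e-02,  1.19345421e-05]), 'position': array([0.16534034, 0.60226069, 0.22603026]), 'ee_rot': array([-4.19538855e-01, -3.11341330e+00,  2.20901990e-03]), 'force': array([ 1.12024716, -0.53498326,  0.40065965]), 'ft_torque': array([-0.01514401,  0.01746679, -0.00529829]), 'gripper_force': 0.0, 'width': 0.9999577889544835}
```

View pics/top0.png

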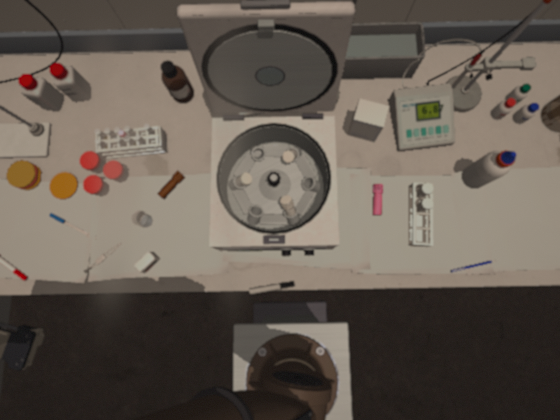

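View pics/side0.png

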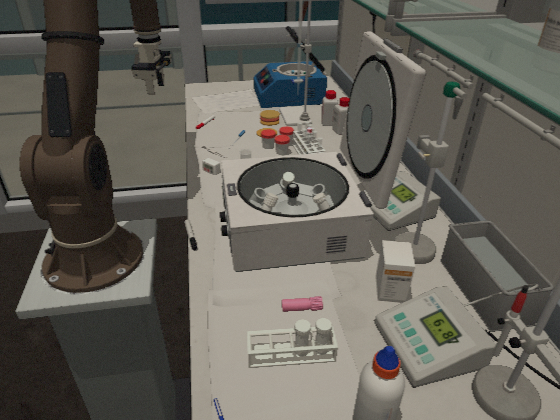

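The top view shows the bowl near (273,178), with the knob at (274,179) and a tube with a longer cap at about (287,205). The rack is at (421,213), with its tubes at the far end (422,190). The pink and brown look-alikes are at (378,199) and (171,184). I'll zoom in.

Run:
```python
import cv2, numpy as np
t=cv2.imread("pics/top0.png"); s=cv2.imread("pics/side0.png")
a=cv2.resize(t[110:260,205:345],None,fx=3.5,fy=3.5,interpolation=cv2.INTER_CUBIC)[:520]
r=cv2.resize(t[175:255,395:445],None,fx=3.4,fy=3.4,interpolation=cv2.INTER_CUBIC)
b=cv2.resize(s[150:230,225:355],None,fx=3,fy=3,interpolation=cv2.INTER_CUBIC)
c=np.zeros((600,800,3),np.uint8); c[:a.shape[0],:a.shape[1]]=a[:, :490]; c[:r.shape[0],500:500+r.shape[1]]=r
x=cv2.resize(s[150:230,235:335],None,fx=3,fy=3,interpolation=cv2.INTER_CUBIC); c[300:540,495:795]=x
cv2.imwrite("pics/crop0.png",c)
```

```text
(no output)
```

View pics/crop0.png

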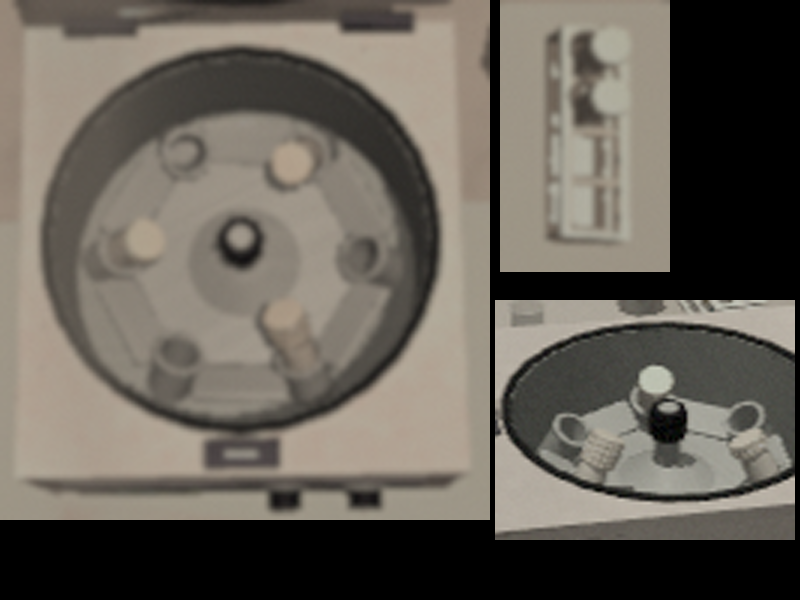

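The zoom shows the tall-capped tube's cap top at about top pixel (285,201) and the knob top at (273.7,178). The short caps are at (288,156) and (246,178). The rack's free places are at its end nearest the robot. Next I'll turn these pixels into positions.

Run:
```python
from h import *
d=grab("top");s=grab("side")
im=d["im"]; hsv=cv2.cvtColor(im,cv2.COLOR_RGB2HSV)
k=onz(d,273.6,178.2,.146); print("knob top",k, "tri",tri(d,(273.6,178.2),s,(235+172/3,150+(408-300)/3)))
# bowl rim ellipse at deck
g=cv2.cvtColor(im,cv2.COLOR_RGB2GRAY)
for n,p in dict(tall=(285,201),a=(288.5,156.3),b=(246.3,178.5)).items():
    q=onz(d,*p,.144 if n=="tall" else .133); v=q-k; print(n,q,np.hypot(*v[:2]),np.degrees(np.arctan2(v[1],v[0])))
print("deck corners",[onz(d,205+u/3.5,110+v/3.5,.15).round(3) for u,v in((25,25),(465,25),(470,470),(17,472))])
print("rim l/r/t/b",[onz(d,205+u/3.5,110+v/3.5,.15).round(3) for u,v in((42,240),(440,240),(240,47),(240,430))])
print("rack top corners",[onz(d,395+(u-500)/3.4,175+v/3.4,.046).round(3) for u,v in((560,25),(620,240),(560,240))])
print("rack tubes",[onz(d,395+(u-500)/3.4,175+v/3.4,.086).round(3) for u,v in((611,46),(611,97))])
# rack edges: bright mask
m=(g[175:255,395:445]>np.percentile(g[175:255,395:445],80))
print("gray thr",np.percentile(g[175:255,395:445],[10,50,80,95]))
for r in range(178,250,6): print(r,"".join("%4d"%x for x in g[r,405:440]))
for n,p in dict(timer=(146,262),beaker=(143,219)).items(): print(n,onz(d,*p,.03))
```

```text
knob top [0.52849742 0.03754701 0.146     ] tri [0.52980143 0.03752328 0.1455679 ]
tall [0.46787515 0.0091132  0.144     ] 0.0669592491567265 -154.87190549007065
a [ 0.59139675 -0.00237016  0.133     ] 0.074496347344581 -32.40002223249174
b [0.53283451 0.10985614 0.133     ] 0.07243908906980165 86.56752291833452
deck corners [array([0.699, 0.199, 0.15 ]), array([ 0.691, -0.136,  0.15 ]), array([ 0.353, -0.124,  0.15 ]), array([0.358, 0.199, 0.15 ])]
rim l/r/t/b [array([0.53 , 0.184, 0.15 ]), array([ 0.523, -0.11 ,  0.15 ]), array([0.678, 0.036, 0.15 ]), array([0.385, 0.039, 0.15 ])]
rack top corners [array([ 0.536, -0.355,  0.046]), array([ 0.355, -0.389,  0.046]), array([ 0.356, -0.34 ,  0.046])]
rack tubes [array([ 0.507, -0.38 ,  0.086]), array([ 0.465, -0.377,  0.086])]
gray thr [121. 149. 151. 169.]
178  151 151 150 151 151 150 151 151 150 150 150 149 150 149 150 149 150 149 150 150 149 150 149 149 150 149 149 149 150 149 149 150 149 150 148
184  151 151 150 146 135 123 105 112 145 168 169 159 144 127 115 112 114 129 150 163 167 170 171 171 171 168 166 160 152 149 148 148 149 14
[... 838 characters left out ...]
3 168 165 156 149 149 150 149 149 149
226  151 150 143 126 117 132 141 142 154 167 166 160 158 158 156 157 151 134 118 121 142 158 152 133 135 156 169 165 155 149 148 148 149 149 149
232  149 149 144 127 129 150 157 149 156 166 167 169 171 173 172 173 165 139 112 108 128 153 150 129 124 149 167 165 156 150 149 148 148 148 149
238  150 149 144 131 135 151 152 143 155 167 169 169 171 172 172 172 165 139 112 102 118 145 148 127 120 146 166 166 155 149 148 147 149 147 148
244  149 149 143 123  96  83  84 101 123 138 143 146 148 147 147 147 147 149 149 151 155 156 156 155 156 164 169 166 158 150 147 149 148 149 148
timer [0.32543485 0.40284079 0.03      ]
beaker [0.4479945  0.41730854 0.03      ]
```

```bash
cat > go.py <<'E'
import sys,numpy as np
from scipy.spatial.transform import Rotation as Ro
from cell import arm
# usage: go.py x y z yaw(tool-y azimuth deg) tilt(deg, tool axis leaning to world +x rotated by head) head
def goal(yaw,tilt=0,head=0):
    base=Ro.from_euler('z',yaw,degrees=True)*Ro.from_matrix(np.array([[-1,0,0],[0,1,0],[0,0,-1.]]))
    h=np.radians(head+90); ax=np.array([np.cos(h),np.sin(h),0]) # rotate about machine y so down -> forward
    return Ro.from_rotvec(-ax*np.radians(tilt))*base
a=[float(v) for v in sys.argv[1:]]
s=arm.observe(); R=Ro.from_rotvec(s["ee_rot"])
G=goal(*a[3:]); D=(G*R.inv()).as_rotvec()
print("t",s["clock"],"pos",s["position"].round(4),"F",s["force"].round(1),"w",round(s["width"],3),"gf",s["gripper_force"],"q",s["joints"].round(2))
print("toolz",R.as_matrix()[:,2].round(3),"tooly",R.as_matrix()[:,1].round(3),"goalz",G.as_matrix()[:,2].round(3))
print("turn units",(np.degrees(D)/5).round(2),"shift units",((np.array(a[:3])-s["position"])/.04).round(2))
E
python3 go.py .53 .0375 .22 -72
```

```text
t 0.2 pos [0.1653 0.6024 0.2262] F [-0.1  0.6 -0.4] w 0.996 gf 0.0 q [-1.41  0.43  0.03  1.57 -0.01  1.13 -0.08]
toolz [-0.    -0.001 -1.   ] tooly [ 0.265  0.964 -0.001] goalz [ 0.  0. -1.]
turn units [ 1.000e-02 -1.000e-02 -1.133e+01] shift units [  9.12 -14.12  -0.16]
```

>>> {"fn": "drive_tool", "kwargs": {"targets": [[0,0,-1.7,0.6,-0.94,0,0.57],[0,0,-3.4,1.2,-1.88,0,0.57],[0,0,-5.1,1.8,-2.82,0,0.57],[0,0,-6.8,2.4,-3.76,0,0.57],[0,0,-8.5,3.0,-4.7,0,0.57]], "force": 30}}

```text
clock: 0.7
position: [0.2861, 0.413, 0.2267]
ee_rot: [-1.528, -2.745, -0.0]
force: [2.0, 0.6, 0.4]
width: 0.618
gripper_force: 0.0
```

>>> {"fn": "drive_tool", "kwargs": {"targets": [[0,0,-1.7,0.6,-0.94,0,0.57],[0,0,-3.4,1.2,-1.88,0,0.57],[0,0,-5.1,1.8,-2.82,0,0.57],[0,0,-6.8,2.4,-3.76,0,0.57],[0,0,-8.5,3.0,-4.7,0,0.57]]}}

```text
clock: 1.2
position: [0.406, 0.2251, 0.2269]
ee_rot: [-2.418, -2.005, -0.001]
force: [1.8, 0.2, -0.1]
width: 0.569
gripper_force: 0.0
```

```bash
python3 go.py .53 .0375 .22 -72
```

```text
t 1.2 pos [0.406  0.2251 0.2269] F [ 1.8  0.2 -0.1] w 0.569 gf 0.0 q [-1.03  0.17  0.48  1.98 -0.09  1.01 -0.7 ]
toolz [ 0.     0.001 -1.   ] tooly [ 0.983 -0.185  0.   ] goalz [ 0.  0. -1.]
turn units [-0.01  0.    5.74] shift units [ 3.1  -4.69 -0.17]
```

>>> {"fn": "drive_tool", "kwargs": {"targets": [[0,0,-1.7,0.62,-0.94,0,0.57],[0,0,-3.4,1.24,-1.88,0,0.57],[0,0,-5.1,1.86,-2.82,0,0.57],[0,0,-6.8,2.48,-3.76,0,0.57],[0,0,-8.5,3.1,-4.69,0,0.57]]}}

```text
clock: 1.7
position: [0.5301, 0.0376, 0.2269]
ee_rot: [-2.981, -0.992, -0.001]
force: [-0.1, -0.4, -0.4]
width: 0.568
gripper_force: 0.0
```

>>> {"fn": "drive_tool", "kwargs": {"targets": [[0,0,-1.7,0,0,0,0.57],[0,0,-3.4,0,0,0,0.57],[0,0,-3.8,0,0,0,0.57],[0,0,-3.8,0,0,0,0.57]]}}

```text
clock: 2.1
position: [0.5293, 0.0391, 0.2265]
ee_rot: [3.102, 0.495, -0.001]
force: [0.3, -0.1, -0.3]
width: 0.572
gripper_force: 0.0
```

```bash
python3 go.py .53 .0375 .113 -162; python3 -c "
from h import *
s=grab('side'); t=grab('top')
a=cv2.resize(s['im'][110:240,215:375],None,fx=3.5,fy=3.5,interpolation=2)[:,:,::-1]
cv2.imwrite('pics/s1.png',a)"
```

```text
t 2.1 pos [0.5293 0.0391 0.2265] F [ 0.3 -0.1 -0.3] w 0.572 gf 0.0 q [-0.78  0.34  0.8   1.85 -0.27  1.07 -1.13]
toolz [-0. -0. -1.] tooly [ 0.311 -0.95   0.   ] goalz [ 0.  0. -1.]
turn units [ 0.   -0.   -0.03] shift units [ 0.02 -0.04 -2.84]
```

View pics/s1.png

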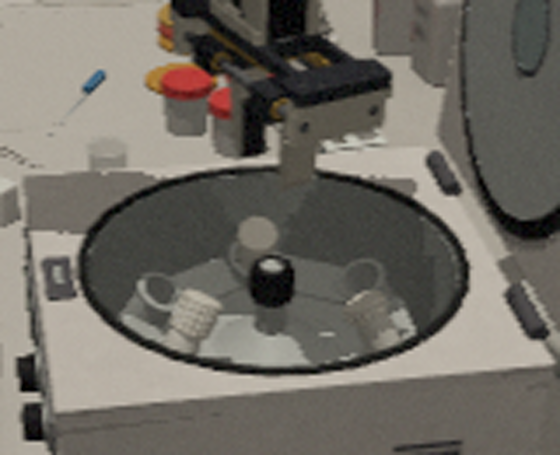

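The gripper hangs over the bowl with the knob (crop pixel (270,280)) below it, and the tall tube still sits at the front right, at crop pixel (195,315). Descending over the knob.

>>> {"fn": "drive_tool", "kwargs": {"targets": [[0,0,0,0,-0.03,-0.9,0.57],[0,0,0,0,-0.03,-1.8,0.57],[0,0,0,0,-0.03,-2.4,0.57],[0,0,0,0,-0.03,-2.8,0.57],[0,0,0,0,-0.03,-2.8,0.57]], "force": 30}}

```text
clock: 2.7
position: [0.5279, 0.0379, 0.1129]
ee_rot: [3.102, 0.497, -0.006]
force: [-0.0, 0.5, -0.5]
width: 0.568
gripper_force: 0.0
```

>>> {"fn": "drive_tool", "kwargs": {"targets": [[0,0,0,0,0,0,0.2],[0,0,0,0,0,0,0.2],[0,0,0,0,0,0,0.2],[0,0,0,0,0,0,0.2]]}}

```text
clock: 3.1
position: [0.5309, 0.0361, 0.1159]
ee_rot: [3.1, 0.493, 0.005]
force: [4.7, -5.7, -2.3]
width: 0.343
gripper_force: 30.0
```

>>> {"fn": "drive_tool", "kwargs": {"targets": [[0,0,1.5,0,0,0,0.2],[0,0,3.0,0,0,0,0.2],[0,0,4.5,0,0,0,0.2],[0,0,6.0,0,0,0,0.2],[0,0,7.5,0,0,0,0.2]]}}

```text
clock: 3.6
position: [0.5312, 0.0356, 0.1159]
ee_rot: [2.772, 1.469, 0.004]
force: [5.7, -7.8, -5.2]
width: 0.342
gripper_force: 30.0
```

>>> {"fn": "drive_tool", "kwargs": {"targets": [[0,0,1.5,0,0,0,0.2],[0,0,3.0,0,0,0,0.2],[0,0,4.5,0,0,0,0.2],[0,0,6.0,0,0,0,0.2],[0,0,7.5,0,0,0,0.2]]}}

```text
clock: 4.1
position: [0.5318, 0.0355, 0.1158]
ee_rot: [2.152, 2.281, 0.003]
force: [8.4, -7.9, -6.7]
width: 0.342
gripper_force: 30.0
```

```bash
python3 go.py .53 .0375 .113 -9.5
```

```text
t 4.1 pos [0.5318 0.0355 0.1158] F [ 8.4 -7.9 -6.7] w 0.342 gf 29.9964702129364 q [-0.43  0.42  0.34  1.95 -0.19  0.8   0.08]
toolz [ 0.005 -0.002 -1.   ] tooly [0.998 0.058 0.005] goalz [ 0.  0. -1.]
turn units [-0.02  0.07 15.43] shift units [-0.05  0.05 -0.07]
```

>>> {"fn": "drive_tool", "kwargs": {"targets": [[0,0,1.5,0.03,-0.03,0.03,0.2],[0,0,3.0,0.05,-0.05,0.05,0.2],[0,0,4.5,0.05,-0.05,0.05,0.2],[0,0,6.0,0.05,-0.05,0.05,0.2],[0,0,7.5,0.05,-0.05,0.05,0.2]]}}

```text
clock: 4.6
position: [0.5323, 0.0357, 0.116]
ee_rot: [1.303, 2.857, 0.0]
force: [10.4, -0.3, -24.0]
width: 0.343
gripper_force: 30.0
```

>>> {"fn": "drive_tool", "kwargs": {"targets": [[0,0,1.5,0,0,0,0.2],[0,0,3.0,0,0,0,0.2],[0,0,4.5,0,0,0,0.2],[0,0,6.0,0,0,0,0.2],[0,0,7.5,0,0,0,0.2]]}}

```text
clock: 5.1
position: [0.5326, 0.0362, 0.116]
ee_rot: [0.315, 3.124, 0.001]
force: [10.7, 3.0, -24.5]
width: 0.344
gripper_force: 30.0
```

>>> {"fn": "drive_tool", "kwargs": {"targets": [[0,0,0.3,0,0,0,0.2],[0,0,0.3,0,0,0,0.2],[0,0,0.3,0,0,0,0.57],[0,0,0.3,0,0,0,0.57],[0,0,0.3,0,0,0,0.57]]}}

```text
clock: 5.6
position: [0.5316, 0.0358, 0.1174]
ee_rot: [0.283, 3.128, -0.0]
force: [-0.2, -0.1, 0.1]
width: 0.545
gripper_force: 0.0
```

>>> {"fn": "drive_tool", "kwargs": {"targets": [[0,0,0,0,0,0.9,0.57],[0,0,0,0,0,1.8,0.57],[0,0,0,-1.0,0,2.7,0.57],[0,0,0,-2.0,0,3.5,0.57],[0,0,0,-3.0,0,4.2,0.57]]}}

```text
clock: 6.1
position: [0.4134, 0.0358, 0.2842]
ee_rot: [0.284, 3.127, 0.0]
force: [0.8, -0.2, 0.4]
width: 0.572
gripper_force: 0.0
```

```bash
python3 go.py .53 .0375 .113 -9.5; python3 -c "
from h import *
t=grab('top','t2.png'); s=grab('side','s2.png')
a=cv2.resize(t['im'][110:260,205:345],None,fx=2.8,fy=2.8,interpolation=2)[:,:,::-1]
b=cv2.resize(s['im'][140:240,225:365],None,fx=2.8,fy=2.8,interpolation=2)[:,:,::-1]
c=np.zeros((420,790,3),np.uint8);c[:a.shape[0],:392]=a;c[:b.shape[0],395:395+392]=b
cv2.imwrite('pics/c2.png',c)"
```

```text
t 6.1 pos [0.4134 0.0358 0.2842] F [ 0.8 -0.2  0.4] w 0.572 gf 0.0 q [-0.2   0.04 -0.02  1.95  0.    1.15  1.17]
toolz [ 0.001  0.    -1.   ] tooly [0.18  0.984 0.   ] goalz [ 0.  0. -1.]
turn units [-0.    0.02  0.17] shift units [ 2.92  0.04 -4.28]
```

View pics/c2.png

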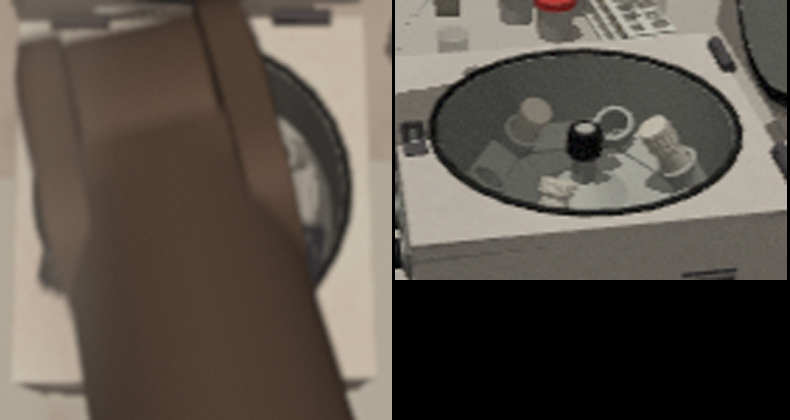

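Run:
```python
from h import *
s=grab("side")
print("cap",onz(s,318.2,185.7,.144))
k=(225+(583-395)/2.8,140+127/2.8)
print("knob top",onz(s,*k,.146))
# expected
for ang in(-8,-1,6):
    a=np.radians(ang); print(ang,proj(s,np.array([.530+.067*np.cos(a),.0365+.067*np.sin(a),.144])),proj(s,[.53,.0365,.146]))
```

```text
cap [0.59999429 0.03062199 0.144     ]
knob top [0.53100422 0.04052998 0.146     ]
-8 [317.18838517 186.49279867] [292.07559099 186.17955384]
-1 [316.67443846 184.88027919] [292.07559099 186.17955384]
6 [315.80372865 183.31404776] [292.07559099 186.17955384]
```

The tall tube is now at the back, with its cap top at side pixel (318,186). It sits about 70 mm behind the knob and is seated. Next is a tilted pre-grasp pose.

```bash
python3 go.py .558 .0345 .213 -3 30 -3
```

```text
t 6.25 pos [0.4139 0.036  0.2851] F [ 0.9 -0.  -0.2] w 0.571 gf 0.0 q [-0.2   0.04 -0.02  1.95  0.    1.15  1.17]
toolz [ 0.005  0.001 -1.   ] tooly [0.179 0.984 0.002] goalz [ 0.499 -0.026 -0.866]
turn units [-0.71 -5.9   1.42] shift units [ 3.6  -0.04 -1.8 ]
```

>>> {"fn": "drive_tool", "kwargs": {"targets": [[-0.15,-1.2,0.3,0.7,0,0,0.75],[-0.3,-2.4,0.6,1.4,0,0,0.75],[-0.45,-3.6,0.9,2.1,0,0,0.75],[-0.6,-4.8,1.2,2.8,0,-0.4,0.75],[-0.7,-5.9,1.4,3.6,0,-1.0,0.75]]}}

```text
clock: 6.75
position: [0.5606, 0.0368, 0.2435]
ee_rot: [0.07, 2.616, -0.016]
force: [2.1, -2.2, 0.7]
width: 0.751
gripper_force: 0.0
```

```bash
python3 go.py .558 .0345 .213 -3 30 -3; python3 -c "
from h import *
s=grab('side','s3.png');print(proj(s,arm.observe()['position']))
b=cv2.resize(s['im'][110:240,225:375],None,fx=4,fy=4,interpolation=2)[:,:,::-1]
cv2.imwrite('pics/c3.png',b)"
```

```text
t 6.75 pos [0.5606 0.0368 0.2435] F [ 2.1 -2.2  0.7] w 0.751 gf 0.0 q [-0.23  0.07 -0.03  2.17  0.39  0.43  0.94]
toolz [ 0.5   -0.025 -0.865] tooly [0.053 0.999 0.002] goalz [ 0.499 -0.026 -0.866]
turn units [-0.02  0.01  0.01] shift units [-0.06 -0.06 -0.76]
[304.83354753 154.19963709]
```

View pics/c3.png

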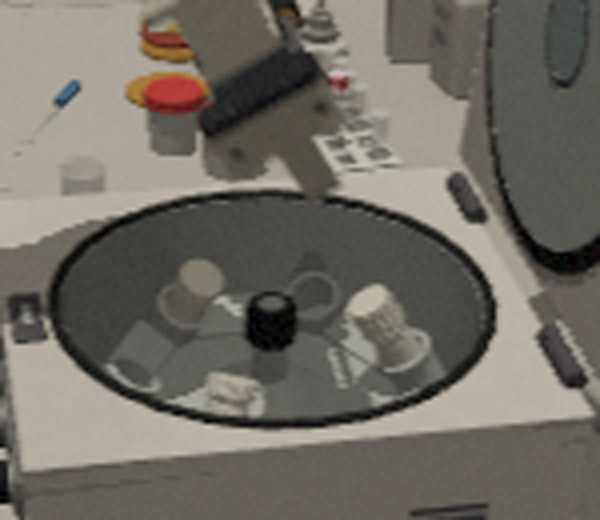

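The fingers are tilted to match the tube's slant. The cap top at side pixel (317,186) agrees with an azimuth of about -4°. Sliding down along the slant.

>>> {"fn": "drive_tool", "kwargs": {"targets": [[0,0,0,-0.06,-0.08,-0.76,0.75],[0,0,0,0.2,-0.1,-1.3,0.75],[0,0,0,0.6,-0.12,-2.0,0.75],[0,0,0,1.0,-0.13,-2.65,0.75],[0,0,0,1.3,-0.13,-3.14,0.75]], "force": 15}}

```text
clock: 7.3
position: [0.611, 0.0303, 0.1145]
ee_rot: [0.073, 2.625, -0.022]
force: [6.6, 11.1, 1.5]
width: 0.752
gripper_force: 0.0
```

```bash
python3 go.py .6134 .0315 .117 -3 30 -3
```

```text
t 7.3 pos [0.611  0.0303 0.1145] F [ 6.6 11.1  1.5] w 0.752 gf 0.0 q [-0.32  0.35  0.12  2.22  0.88  0.12  0.44]
toolz [ 0.492 -0.029 -0.87 ] tooly [ 0.056  0.998 -0.002] goalz [ 0.499 -0.026 -0.866]
turn units [ 0.02 -0.1   0.04] shift units [0.06 0.03 0.06]
```

>>> {"fn": "drive_tool", "kwargs": {"targets": [[0,0,0,0,0,0.02,0.75]]}}

```text
clock: 7.4
position: [0.6103, 0.0298, 0.1142]
ee_rot: [0.072, 2.628, -0.025]
force: [0.8, -0.7, 0.1]
width: 0.752
gripper_force: 0.0
```

```bash
python3 go.py .6134 .0315 .117 -3 30 -3; python3 -c "
from h import *
s=grab('side','s4.png')
b=cv2.resize(s['im'][110:240,225:375],None,fx=4,fy=4,interpolation=2)[:,:,::-1]
cv2.imwrite('pics/c4.png',b)"
```

```text
t 7.4 pos [0.6103 0.0298 0.1142] F [ 0.8 -0.7  0.1] w 0.752 gf 0.0 q [-0.31  0.35  0.12  2.22  0.88  0.12  0.45]
toolz [ 0.49  -0.031 -0.871] tooly [ 0.056  0.998 -0.004] goalz [ 0.499 -0.026 -0.866]
turn units [ 0.04 -0.13  0.04] shift units [0.08 0.04 0.07]
```

View pics/c4.png

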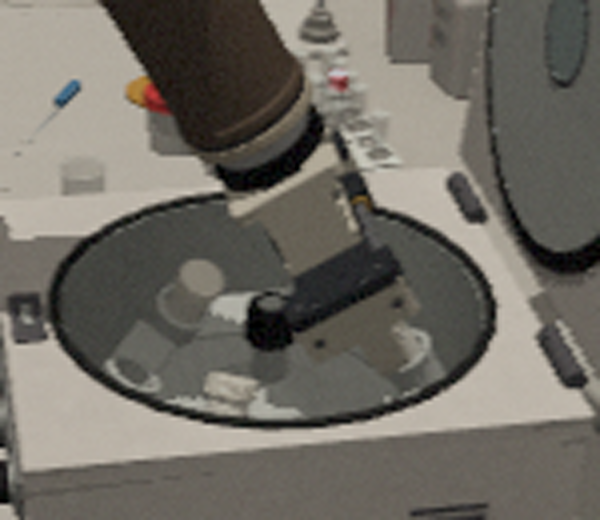

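The fingers now straddle the tube, with no contact force. Closing.

>>> {"fn": "drive_tool", "kwargs": {"targets": [[0,0,0,0,0,0,0.15],[0,0,0,0,0,0,0.15],[0,0,0,0,0,0,0.15],[0,0,0,0,0,0,0.15],[0,0,0,0,0,0,0.15]], "force": 20}}

```text
clock: 7.95
position: [0.6108, 0.0311, 0.1185]
ee_rot: [0.073, 2.621, -0.018]
force: [0.9, 0.4, -0.4]
width: 0.363
gripper_force: 0.3
```

>>> {"fn": "drive_tool", "kwargs": {"targets": [[0,0,0,0,0,0,0.15],[0,0,0,0,0,0,0.15]]}}

```text
clock: 8.15
position: [0.6109, 0.0309, 0.1183]
ee_rot: [0.073, 2.622, -0.019]
force: [-2.3, 1.1, 5.9]
width: 0.321
gripper_force: 20.0
```

Gripped at 29.5 mm, which matches the 30 mm cap. Drawing the tube out along its slant.

>>> {"fn": "drive_tool", "kwargs": {"targets": [[0,0,0,-0.2,0.01,0.35,0.15],[0,0,0,-0.5,0.025,0.87,0.15],[0,0,0,-0.8,0.04,1.39,0.15],[0,0,0,-1.1,0.055,1.9,0.15],[0,0,0,-1.4,0.07,2.42,0.15]]}}

```text
clock: 8.65
position: [0.5535, 0.0333, 0.2149]
ee_rot: [0.073, 2.624, -0.02]
force: [0.6, -0.2, 0.5]
width: 0.321
gripper_force: 20.0
```

>>> {"fn": "drive_tool", "kwargs": {"targets": [[0,0,0,-0.2,0,0.8,0.15],[0,0,0,-0.4,0,1.6,0.15],[0,0,0,-0.6,0,2.2,0.15],[0,0,0,-0.6,0,2.2,0.15]]}}

```text
clock: 9.05
position: [0.5312, 0.0338, 0.3062]
ee_rot: [0.073, 2.617, -0.018]
force: [0.1, 0.6, -1.2]
width: 0.321
gripper_force: 20.0
```

```bash
python3 go.py .381 -.370 .25 -3 0 0; python3 -c "
from h import *
s=grab('side','s5.png')
b=cv2.resize(s['im'][60:240,200:400],None,fx=3.3,fy=3.3,interpolation=2)[:,:,::-1]
cv2.imwrite('pics/c5.png',b)"
```

```text
t 9.05 pos [0.5312 0.0338 0.3062] F [ 0.1  0.6 -1.2] w 0.321 gf 19.999649226665497 q [ 0.01 -0.04 -0.28  2.1   0.27  0.59  1.06]
toolz [ 0.499 -0.027 -0.866] tooly [0.056 0.998 0.001] goalz [ 0.  0. -1.]
turn units [0.31 5.99 0.04] shift units [ -3.76 -10.09  -1.41]
```

View pics/c5.png

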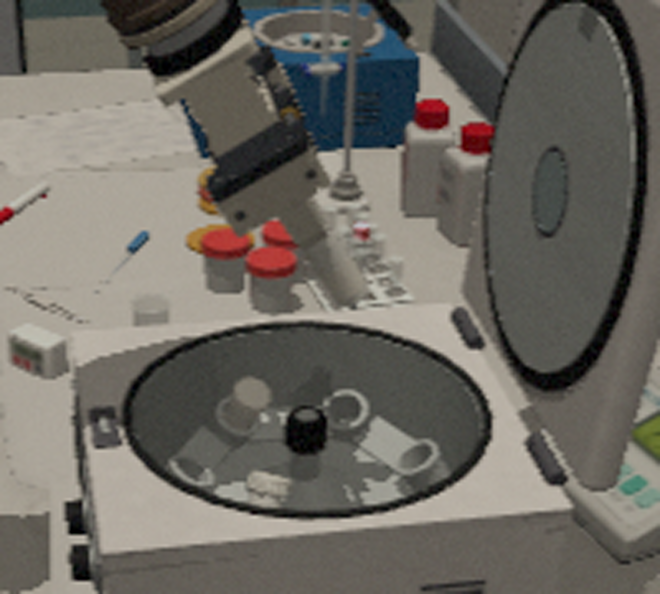

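The tube is out, at crop pixel (345,270), and in line with the fingers. The short-capped tubes are still seated. I'll carry it over to the rack while bringing it upright.

>>> {"fn": "drive_tool", "kwargs": {"targets": [[0.06,1.2,0,-0.3,-0.8,0,0.15],[0.12,2.4,0,-0.7,-1.8,0,0.15],[0.18,3.6,0,-1.1,-2.9,0,0.15],[0.25,4.8,0,-1.5,-4.0,0,0.15],[0.31,6.0,0,-1.9,-5.1,0,0.15]]}}

```text
clock: 9.6
position: [0.4533, -0.1722, 0.3016]
ee_rot: [-0.087, -3.128, 0.002]
force: [0.4, -0.4, -0.3]
width: 0.322
gripper_force: 20.0
```

>>> {"fn": "drive_tool", "kwargs": {"targets": [[0,0,0,-0.4,-1.1,0,0.15],[0,0,0,-0.8,-2.2,0,0.15],[0,0,0,-1.2,-3.3,0,0.15],[0,0,0,-1.6,-4.3,0,0.15],[0,0,0,-1.85,-5.0,0,0.15]]}}

```text
clock: 10.1
position: [0.3779, -0.3734, 0.3007]
ee_rot: [-0.092, -3.13, 0.003]
force: [-0.4, 0.3, -0.1]
width: 0.323
gripper_force: 20.0
```

```bash
python3 go.py .381 -.370 .067 -4.5 0 0; python3 -c "
from h import *
t=grab('top','t6.png');s=grab('side','s6.png')
a=cv2.resize(t['im'][165:265,375:475],None,fx=3.9,fy=3.9,interpolation=2)[:,:,::-1]
b=cv2.resize(s['im'][240:380,220:360],None,fx=2.8,fy=2.8,interpolation=2)[:,:,::-1]
c=np.zeros((400,790,3),np.uint8);c[:a.shape[0],:390]=a;c[:b.shape[0],395:395+392]=b
cv2.imwrite('pics/c6.png',c)"
```

```text
t 10.1 pos [ 0.3779 -0.3734  0.3007] F [-0.4  0.3 -0.1] w 0.323 gf 20.00044137239456 q [ 0.54  0.23  0.17  1.69 -0.03  1.23  2.23]
toolz [-0.01  -0.002 -1.   ] tooly [ 0.059  0.998 -0.002] goalz [ 0.  0. -1.]
turn units [ 0.02 -0.12 -0.23] shift units [ 0.08  0.09 -5.84]
```

View pics/c6.png

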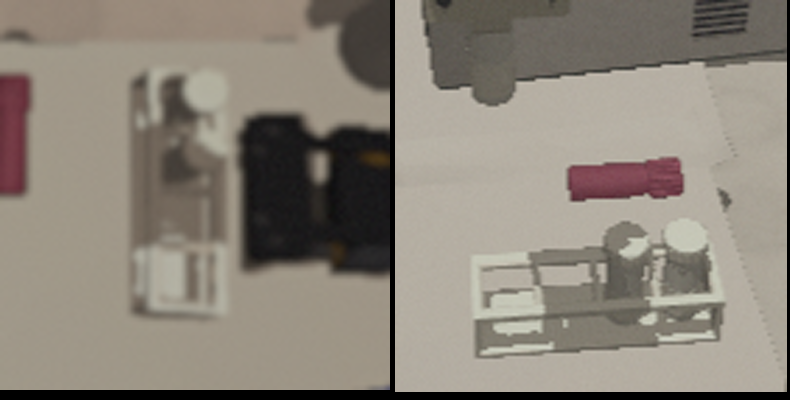

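Run:
```python
from h import *
s=grab("side"); f=lambda u,v:(220+(u-395)/2.8,240+v/2.8)
C=[onz(s,*f(u,v),.046)[:2] for u,v in((472,257),(475,316),(723,298))]; print(np.round(C,4))
c=(C[0]+C[2])/2; e=(C[2]-C[1]); print("len",np.linalg.norm(e),"wid",np.linalg.norm(C[0]-C[1])); e/=np.linalg.norm(e); print("centre",c,"near",c-.063*e,"second",c-.021*e)
t=grab("top"); g=lambda u,v:(375+u/3.9,165+v/3.9)
D=[onz(t,*g(u,v),.046)[:2] for u,v in((148,70),(148,312),(227,314))]; print("top",np.round(D,4))
c=(D[0]+D[2])/2; e=D[0]-D[1]; print(np.linalg.norm(e),np.linalg.norm(D[2]-D[1])); e/=np.linalg.norm(e); print(c,c-.063*e)
p=arm.observe()["position"]; print("foot px",f(493,92),[ (z,proj(s,[p[0],p[1],p[2]-z]).round(1)) for z in(.055,.061,.067)], "bottom edge y",f(493,104))
```

```text
[[ 0.3622 -0.3431]
 [ 0.3582 -0.3948]
 [ 0.5328 -0.4087]]
len 0.17522619893223185 wid 0.05179058341672811
centre [ 0.44753609 -0.37593541] near [ 0.3847369  -0.37090929] second [ 0.42660302 -0.37426003]
top [[ 0.5339 -0.3554]
 [ 0.3574 -0.3414]
 [ 0.3549 -0.3969]]
0.17703925733233788 0.05560411081267057
[ 0.44439448 -0.3761507 ] [ 0.3815906  -0.37118354]
foot px (255.0, 272.8571428571429) [(0.055, array([255.8, 266.7])), (0.061, array([255.9, 269.3])), (0.067, array([255.9, 271.8]))] bottom edge y (255.0, 277.14285714285717)
```

>>> {"fn": "drive_tool", "kwargs": {"targets": [[0,-0.12,-0.2,0.14,0.06,-1.1,0.15],[0,-0.12,-0.2,0.14,0.06,-2.2,0.15],[0,-0.12,-0.2,0.14,0.06,-3.2,0.15],[0,-0.12,-0.2,0.14,0.06,-4.2,0.15],[0,-0.12,-0.2,0.14,0.06,-4.2,0.15]]}}

```text
clock: 10.8
position: [0.384, -0.3639, 0.1296]
ee_rot: [-0.11, -3.136, -0.008]
force: [-0.4, 0.6, -0.6]
width: 0.319
gripper_force: 20.0
```

```bash
python3 go.py .383 -.371 .067 -4.5 0 0; python3 -c "
from h import *
t=grab('top','t7.png');s=grab('side','s7.png')
a=cv2.resize(t['im'][165:265,375:475],None,fx=3.9,fy=3.9,interpolation=2)[:,:,::-1]
b=cv2.resize(s['im'][240:380,220:360],None,fx=2.8,fy=2.8,interpolation=2)[:,:,::-1]
c=np.zeros((400,790,3),np.uint8);c[:a.shape[0],:390]=a;c[:b.shape[0],395:395+392]=b
cv2.imwrite('pics/c7.png',c)"
```

```text
t 10.8 pos [ 0.384  -0.3639  0.1296] F [-0.4  0.6 -0.6] w 0.319 gf 19.999828934669495 q [ 0.55  0.39  0.14  1.93 -0.07  0.84  2.23]
toolz [-0.004  0.005 -1.   ] tooly [0.07  0.998 0.005] goalz [ 0.  0. -1.]
turn units [-0.06 -0.04 -0.1 ] shift units [-0.02 -0.18 -1.56]
```

View pics/c7.png

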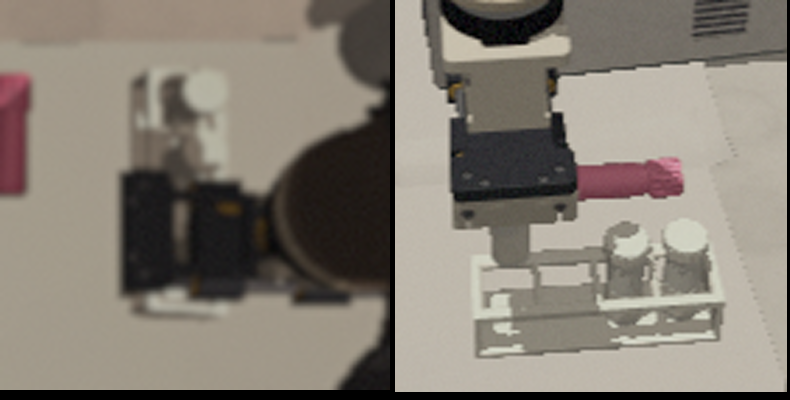

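The foot hangs just above the near hole, at side crop pixel (512,255). I'll compare it with where the hole centre should appear.

Run:
```python
from h import *
s=grab("side"); f=lambda u,v:(220+(u-395)/2.8,240+v/2.8)
p=arm.observe()["position"]; print(p,"foot meas",f(512,254),"bottom",f(512,264))
for z in(.061,.065,.069):
    P=[proj(s,[p[0]+.014*np.cos(a)-.0003,p[1]+.014*np.sin(a),p[2]-z]) for a in np.linspace(0,6.3,60)]
    print(z,proj(s,[p[0],p[1],p[2]-z]),"bottom row",max(q[1] for q in P))
print("foot xy at z .065:",onz(s,*f(512,254),p[2]-.065))
```

```text
[ 0.38722823 -0.3679044   0.13584068] foot meas (261.7857142857143, 330.7142857142857) bottom (261.7857142857143, 334.2857142857143)
0.061 [261.14106583 330.26575923] bottom row 335.99256946198375
0.065 [261.16978337 331.61393493] bottom row 337.34352155916383
0.069 [261.1983525  332.95514303] bottom row 338.68739971357235
foot xy at z .065: [ 0.38875251 -0.3658919   0.07084068]
```

>>> {"fn": "drive_tool", "kwargs": {"targets": [[0,0,0,-0.11,-0.08,0,0.15],[0,0,0,-0.11,-0.08,-0.3,0.15],[0,0,0,-0.11,-0.08,-0.6,0.15],[0,0,0,-0.11,-0.08,-0.9,0.15],[0,0,0,-0.11,-0.08,-0.9,0.15]]}}

```text
clock: 11.45
position: [0.3807, -0.3703, 0.0965]
ee_rot: [0.114, 3.138, 0.001]
force: [-0.3, -0.8, -1.1]
width: 0.322
gripper_force: 20.0
```

```bash
python3 go.py .383 -.371 .067 -4.5 0 0
```

```text
t 11.45 pos [ 0.3807 -0.3703  0.0965] F [-0.3 -0.8 -1.1] w 0.322 gf 19.99981552362442 q [ 0.57  0.43  0.13  1.96 -0.08  0.75  2.25]
toolz [ 0.001  0.001 -1.   ] tooly [0.072 0.997 0.001] goalz [ 0.  0. -1.]
turn units [-0.01  0.02 -0.07] shift units [ 0.06 -0.02 -0.74]
```

>>> {"fn": "drive_tool", "kwargs": {"targets": [[0,0,0,0.04,0,-0.2,0.15],[0,0,0,0.04,0,-0.4,0.15],[0,0,0,0.04,0,-0.5,0.15],[0,0,0,0.04,0,-0.55,0.15]]}}

```text
clock: 11.85
position: [0.3832, -0.3711, 0.076]
ee_rot: [0.114, 3.136, -0.002]
force: [0.1, -0.7, -0.1]
width: 0.321
gripper_force: 20.0
```

>>> {"fn": "drive_tool", "kwargs": {"targets": [[0,0,0,0,0,-0.08,0.15],[0,0,0,0,0,-0.08,0.15]]}}

```text
clock: 12.05
position: [0.3833, -0.3712, 0.0731]
ee_rot: [0.114, 3.136, -0.002]
force: [-0.2, 0.4, -0.7]
width: 0.32
gripper_force: 20.0
```

>>> {"fn": "drive_tool", "kwargs": {"targets": [[0,0,0,0,0,-0.08,0.15],[0,0,0,0,0,-0.08,0.15]]}}

```text
clock: 12.25
position: [0.3837, -0.3715, 0.0703]
ee_rot: [0.114, 3.135, -0.003]
force: [-0.5, -0.2, 0.7]
width: 0.322
gripper_force: 20.0
```

>>> {"fn": "drive_tool", "kwargs": {"targets": [[0,0,0,0,0,-0.08,0.15],[0,0,0,0,0,-0.08,0.15]]}}

```text
clock: 12.45
position: [0.3854, -0.3717, 0.0686]
ee_rot: [0.113, 3.132, -0.004]
force: [-0.3, 2.3, 16.5]
width: 0.319
gripper_force: 20.0
```

The foot touched down with 16 N at TCP z = 0.0686, which puts it 62 mm below the TCP as planned, so it's on the base. Easing off, letting go and retreating.

>>> {"fn": "drive_tool", "kwargs": {"targets": [[0,0,0,-0.02,0,0.03,0.15],[0,0,0,-0.02,0,0.03,0.15],[0,0,0,-0.02,0,0.03,0.6],[0,0,0,-0.02,0,0.03,0.6],[0,0,0,-0.02,0,0.03,0.6]]}}

```text
clock: 12.95
position: [0.3822, -0.3712, 0.0678]
ee_rot: [0.114, 3.136, -0.002]
force: [-0.3, -0.8, -0.3]
width: 0.528
gripper_force: 0.0
```

>>> {"fn": "drive_tool", "kwargs": {"targets": [[0,0,0,0,0,0.5,0.6],[0,0,0,0,0,1.2,0.6],[0,0,0,0,0,2.2,0.6],[0,0,0,-0.5,0.8,3.2,0.6],[0,0,0,-1,1.6,4.0,0.6]]}}

```text
clock: 13.45
position: [0.3441, -0.3101, 0.2265]
ee_rot: [0.115, 3.135, -0.003]
force: [0.5, 0.5, 0.3]
width: 0.6
gripper_force: 0.0
```

>>> {"fn": "drive_tool", "kwargs": {"targets": [[0,0,0,0,1.0,0,0.6],[0,0,0,0,2.0,0,0.6],[0,0,0,0,3.0,0,0.6],[0,0,0,0,3.0,0,0.6]]}}

```text
clock: 13.85
position: [0.344, -0.1856, 0.2251]
ee_rot: [0.105, 3.136, 0.0]
force: [-1.1, -1.0, -0.2]
width: 0.598
gripper_force: 0.0
```

```bash
python3 go.py .383 -.371 .067 -4.5 0 0; python3 -c "
from h import *
t=grab('top','t8.png');s=grab('side','s8.png')
a=cv2.resize(t['im'][165:265,375:475],None,fx=3.9,fy=3.9,interpolation=2)[:,:,::-1]
b=cv2.resize(s['im'][140:380,220:380],None,fx=2.4,fy=2.4,interpolation=2)[:,:,::-1]
c=np.zeros((600,790,3),np.uint8);c[:a.shape[0],:390]=a;c[:b.shape[0],395:395+b.shape[1]]=b
cv2.imwrite('pics/c8.png',c)"
```

```text
t 13.85 pos [ 0.344  -0.1856  0.2251] F [-1.1 -1.  -0.2] w 0.598 gf 0.0 q [ 0.33  0.05  0.03  2.1  -0.    0.99  1.87]
toolz [ 0.004 -0.    -1.   ] tooly [0.067 0.998 0.   ] goalz [ 0.  0. -1.]
turn units [ 0.    0.04 -0.13] shift units [ 0.98 -4.64 -3.95]
```

View pics/c8.png

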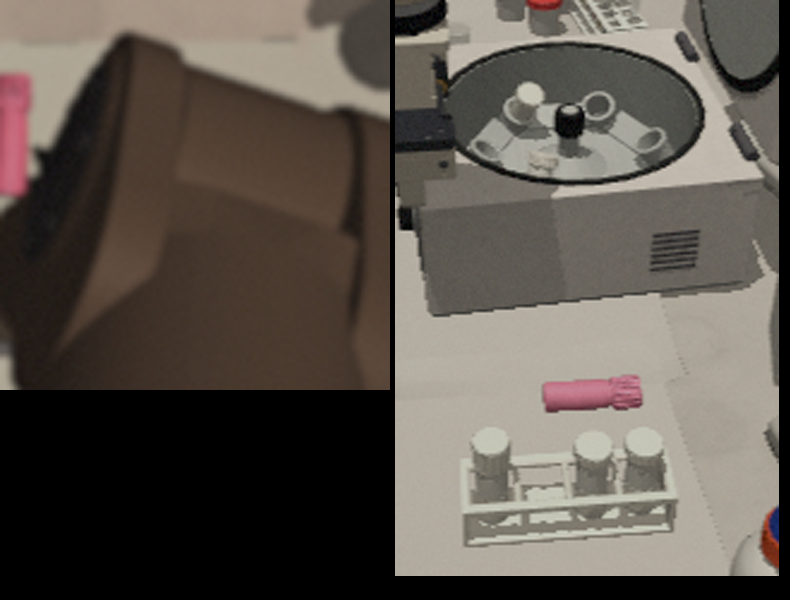

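The tall tube stands upright in the near place, with its cap at crop pixel (491,443). The rack tubes and both short-capped rotor tubes haven't moved, and the arm is clear. Handing in.

```bash
python3 -c "
from cell import arm
print(arm.sign_off())"
```

```text
the job is handed in; nothing more can be done
None
```

I turned the tall-capped tube to the back, drew it out along its slant and stood it fully down in the rack's near free place; the job is handed in, though the hand-in call gave no verdict.

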